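# Empty the polishing barrel

### The job

Empty the six-sided polishing barrel: turn it half round by its crank, over the top, until its open port faces straight down and the brass knob inside drops into the wooden tray beneath. Leave it standing like that with the crank let go, and do not turn the round barrel on the other cradle.

Things in the scene. Friction and masses are not known exactly. Their poses are not given: they have to be found in the camera images.
- cradle: Fixed wooden cradle of the six-sided barrel: two uprights 162 mm high over a tray with walls 35 to 45 mm high. Origin on the bench under the barrel's middle; z up; y along the barrel's horizontal axis, 150 mm above the origin. Tray: x = -91 to +151, y = -56 to +56 mm; a chute under the barrel slopes down to +x. The crank is at the +y end.
- barrel (a joint): Turn of the six-sided barrel (grey plastic, 95 mm across flats, 84 mm long, between two 112 mm dark steel discs; one side is an open port 72 x 49 mm) about the cradle's y axis, rad: 0 = port straight up (starts near this), pi = port straight down; stops at -0.8 and 3.9. Stays where it is left; about 4 N at the handle turns it.
- barrel_crank (a point): Middle of the six-sided barrel's wooden crank handle: 16 mm thick, 60 mm long, parallel to the axis, spins freely on its pin. In the cradle's frame at x = -55 cos q, y = 106, z = 150 + 55 sin q mm (q = the barrel's turn): -x side at 0, top at pi/2, +x side at pi. Clear all round but for the crank arm at y = 67 to 75 mm.
- knob: Brass knob: a 26 mm ball with a 12 mm thick neck, 33 mm long in all, 50 to 100 g; loose inside the six-sided barrel at the start. Origin at the ball's pole opposite the neck; it turns with the knob.
- round_barrel_crank (a point): Middle of the crank handle of the other barrel: a round one of the same size and materials, its port closed by a cover, on a cradle of the same kind. Not to be turned.
Mind the look-alikes: they are no part of the job. Leave any turquoise look-alike of the knob alone.

How it is judged (in metres and radians):
At the end, for the whole second after the job is handed in: The six-sided barrel stands still with its port within 0.30 rad (17 degrees) of straight down (joint value 2.84 to 3.44 rad), and the brass knob lies at rest in the tray of that cradle (within its walls, below 75 mm height) (value of joint barrel between 2.84 and 3.44 rad and x of knob in the frame of cradle between -0.091 and 0.151 m and y of knob in the frame of cradle between -0.056 and 0.056 m and height (world z) of knob below 0.075 m and linear speed of knob below 0.05 m/s and velocity of joint barrel between -0.05 and 0.05 rad/s); the robot touches nothing.
It fails at once if the round barrel is turned (its handle moved by more than 20 mm) (distance of round_barrel_crank from where it was at the start of the episode above 0.02 m).
It also fails if it takes over 42 s, if anything falls off the work surface, if the arm or the gripper's body presses on something with over 40 N, if the wrist force passes 120 N, or if a joint passes its speed limit or range.

### The arm

A 6-joint arm with a two-finger parallel gripper is mounted at the origin on the work surface. World frame = base frame: x ahead of the robot, y to its left, z up, the work surface at z = 0. Lengths are in mm, angles in rad, forces in N, time in s.
With the tool pointing down it reaches from about 275 to 1000 mm from the base axis. Payload 8.4 kg.
Tool frame: the origin (TCP) lies on the centre line of the jaws, within the pads' length; the fingertips stand arm.tcp_to_tips ahead of it and the grasp point (between the pads) lies 11 mm behind it (arm.tcp_to_tips is the distance from the TCP to the fingertips, in mm); z points along the fingers, y is the direction in which the jaws open and shut (so a half turn about z gives the same grasp; the last joint's range is limited). The gripper opens to 85 mm and grips with 20 to 120 N. Pads are 22 mm wide; open, the fingers measure 114 mm over their backs; the gripper's body (76 mm by 85 mm) begins 54 mm behind the grasp point. The pads swing forward as they close: fully open they stand 13 mm farther back than shut.
Start: joints at [-1.271, 0.353, 1.633, -0, 1.155, -0.002], TCP at [185.773, -596.755, 209.181] pointing down, gripper open.
Joint ranges: [-2.63, 2.63], [-0.92, 2.1], [0.06, 2.66], [-1.3, 4.44], [0, 2.69], [-3.02, 3.02]. Speed limits (rad/s): [2.22, 2.22, 2.79, 3.14, 3.14, 3.14].

### API

Orientations are given as a rotation vector (axis times angle).
In Python, from plant import arm gives the robot as it stands.
- The arm moves only by the tool drive_tool, never from a script. Its argument "deltas" is a list of rows, each a list of 7 numbers: the shift along the world's x, y, z in mm, then the turn, a rotation vector about the world's x, y, z in degrees, then the finger opening in mm, from 0 to 85.4. A call has 1 to 20 rows; each row is the pose to reach, as a shift and turn from the pose commanded when the call began; what a row does not reach only later rows make up. A row lasts 1/8 s, in which the tool goes at most 62.5 mm and 10.7 degrees, less where a joint would pass 70% of its speed; a pose out of reach is approached as far as the arm can. A call with a gripper value outside its range is refused whole. The fingers move at their own pace and stop on an object; the grip force is fixed at half the most. Time passes only in rows, so rows that repeat a pose let the fingers close. It gives the time, the measured TCP pose, the force and the opening at its end, in the units of the state.
- arm.sense(): the state, without advancing time (a new reading comes with each control period).
- arm.camera(name): name is "side" or "top"; returns (picture, depth): 384x512x3 uint8, blue, green, red; 384x512 float32, mm along the optical axis (not along the pixel's ray), 0 where there is no reading.
- arm.camera_model(name): a dict with "fx", "fy", "cx", "cy" (pixels), "k1" (the pictures are not rectified: a ray, as slopes to the right and down, at radius r is drawn at 1 + k1 r^2 times it, then the intrinsics apply), "R" (3x3) and "t" (3): a world point X has camera coordinates R X + t. Camera axes: x right, y down, z forward; pixel columns grow to the right and rows downward; lengths in mm; the calibration is good to about 2 mm. A picture is of the moment at which its call begins. camera_model takes no time and is no camera call.
- arm.job_done(): hands the job in, once; it reports no verdict.
The state is a dict: "clock": time; "joint_pos": joint angles; "joint_vel": joint speeds; "tau": joint torques, N m; "ee_pos": TCP position; "tcp_rot": TCP orientation; "wrist_force": force on the tool from outside, world axes, zero at the start; "torque": the same for the moment, N m; "width": finger opening in mm.
Only numpy, scipy, OpenCV 4.12 (cv2) and the standard library are available. Lean on these libraries where they do the work, as an engineer would, in place of code of your own. Each camera call takes 0.05 s, during which the arm holds its last target. There are 200 camera calls.

## Working session

There is one attempt and no reset: what is moved stays moved. The work goes in short steps, Python scripts to look and compute and a tool call to move; the robot and the scene stay as the last step left them, time stands still between calls to the robot, and variables do not carry over. Pictures are saved under pics/ and viewed, about 8 in all and at most 12, crops included, and the job is handed in when it is done.

Besides the shell and the picture viewer there is one more tool, called by a JSON object that holds its "op" and its "data". drive_tool: Moves the arm, as the interface text tells. Its arguments: {"type":"object","properties":{"deltas":{"type":"array","items":{"type":"array","items":{"type":"number"}}}},"required":["deltas"]}

```bash
mkdir -p pics
cat > h.py <<'E'
import numpy as np, cv2
from plant import arm
def world(name,uv,depth=None,z=None,d=None):
    m=arm.camera_model(name);R=np.array(m["R"]);t=np.array(m["t"])
    u,v=uv; p=np.array([(u-m["cx"])/m["fx"],(v-m["cy"])/m["fy"]]);q=p.copy()
    for _ in range(20): q=p/(1+m["k1"]*(q@q))
    ray=np.array([q[0],q[1],1.]);
    if z is not None:
        o=-R.T@t; w=R.T@ray; return o+w*(z-o[2])/w[2]
    if d is None:
        w=depth[int(v)-1:int(v)+2,int(u)-1:int(u)+2]; d=np.median(w[w>0])
    return R.T@(ray*d-t)
E
python3 - <<'E'
from h import *
for n in("side","top"):
    im,d=arm.camera(n); np.savez(n+"0.npz",im=im,d=d); cv2.imwrite(f"pics/{n}0.png",im)
print(arm.sense(), arm.tcp_to_tips)
for n in("side","top"):
    m=arm.camera_model(n);print(n,-np.array(m["R"]).T@m["t"])
E
```

```text
{'clock': 0.1, 'joint_pos': array([-1.27141391e+00,  3.53588998e-01,  1.63408191e+00, -1.39849960e-05,
        1.15516970e+00, -2.44513245e-03]), 'joint_vel': array([-3.44949049e-04, -7.30949613e-04, -1.46466582e-03,  6.12427402e-05,
        1.18912066e-03,  5.63871880e-04]), 'tau': array([-1.37969051e-03, -6.06356192e+01, -3.42821610e+01,  1.60257684e-06,
        4.04766732e-03, -1.76688820e-05]), 'ee_pos': array([ 185.62441097, -596.318424  ,  208.52096853]), 'tcp_rot': array([-3.10466599e+00, -4.72135525e-01,  3.09721172e-04]), 'wrist_force': array([ 0.22521357, -0.21539386,  0.73882418]), 'torque': array([ 0.01338256, -0.00702379, -0.03617243]), 'width': 85.59269539089873} 8.0
side [ 260.93180774 -590.26693605  801.06928521]
top [391.23120189 -29.52687654 944.13558879]
```

View pics/side0.png

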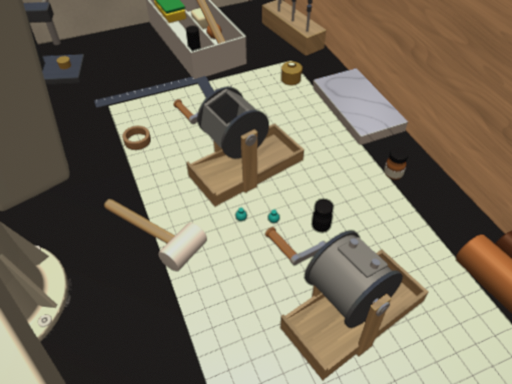

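View pics/top0.png

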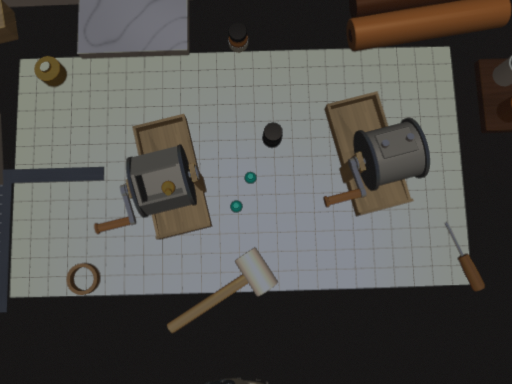

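The six-sided barrel with its open port and the brass knob inside is at top (162,182) / side (230,120); its handle is at top (97–129,225). The round, covered barrel at top (400,155) / side (350,275) is the one to leave alone, as are the turquoise knobs at top (250,177) and (236,206). I'll confirm this in a crop.

Run:
```python
from h import *
f=np.load("top0.npz");im,d=f["im"],f["d"]
cv2.imwrite("pics/crop1.png",cv2.resize(im[105:245,80:220],None,fx=4,fy=4,interpolation=cv2.INTER_CUBIC))
for nm,uv in dict(hA=(99,227),hM=(112,225),hB=(126,222),armend=(131,217),arm0=(126,190),discL=(133,205),discR=(190,198),trayc1=(137,124),c2=(183,118),c3=(208,229),c4=(163,235),knob=(168,188),upR=(195,174)).items():
    print(nm,world("top",uv,d).round())
f=np.load("side0.npz")
for nm,uv in dict(hA=(177,103),hM=(184,110),hB=(192,118)).items(): print("side",nm,world("side",uv,f["d"]).round())
```

```text
hA [434. 244. 142.]
hM [437. 221. 141.]
hB [442. 196. 142.]
armend [451. 187. 143.]
arm0 [497. 191. 161.]
discL [486. 221.   1.]
discR [478.  75. 180.]
trayc1 [662. 214.   1.]
c2 [663. 109.  34.]
c3 [432.  63.   1.]
c4 [420. 149.  42.]
knob [503. 123. 129.]
upR [522.  69. 162.]
side hA [429. 245. 143.]
side hM [436. 216. 143.]
side hB [443. 185. 143.]
```

View pics/crop1.png

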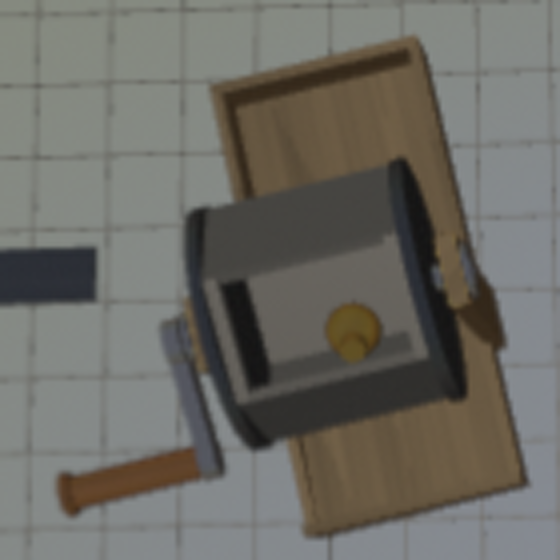

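Confirmed: the grey hexagonal barrel with its port up and the brass knob inside. Measured cradle: origin about (511,121), yaw about 0.2 rad, handle centre about (436,218,134). I'll grip the handle from above with the jaws along cradle x.

{"op": "drive_tool", "data": {"deltas": [[0,0,60,0,0,0,85],[30,90,95,0,0,10,85],[50,150,95,0,0,20,85],[68,210,95,0,0,30,85],[87,270,95,0,0,40,85],[105,330,95,0,0,50,85],[123,390,95,0,0,60,85],[142,450,95,0,0,70,85],[160,510,95,0,0,80,85],[180,570,95,0,0,84,85],[197,630,95,0,0,84,85],[215,690,95,0,0,84,85],[233,750,95,0,0,84,85],[250,816,95,0,0,84,85],[250,816,95,0,0,84,85],[250,816,95,0,0,84,85]]}}

```text
clock: 2.1
ee_pos: [435.9, 221.8, 303.5]
tcp_rot: [-1.988, -2.432, 0.001]
wrist_force: [-0.3, -0.5, -0.4]
width: 85.0
```

{"op": "drive_tool", "data": {"deltas": [[0,0,-50,0,0,0,85],[0,-1,-100,0,0,0,85],[0,-2,-140,0,0,0,85],[0,-2,-165,0,0,0,85],[0,-2,-179,0,0,0,85],[0,-2,-179,0,0,0,85]]}}

```text
clock: 2.85
ee_pos: [435.3, 216.6, 124.8]
tcp_rot: [-1.992, -2.428, 0.002]
wrist_force: [0.1, 0.3, 0.0]
width: 84.6
```

Run:
```python
from h import *
im,d=arm.camera("side"); a=cv2.resize(im[50:190,120:300],None,fx=4,fy=4,interpolation=cv2.INTER_CUBIC)
cv2.imwrite("pics/s1.png",a)
```

```text
(no output)
```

View pics/s1.png

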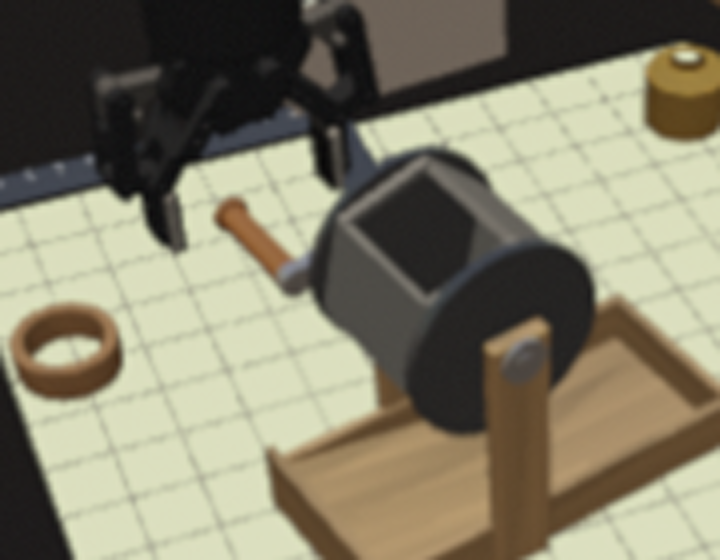

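The jaws straddle the handle (handle px (230,212)–(285,270), fingertips (172,250) and (335,185)), a bit towards its outer end. I'll move 8 mm inwards and close.

{"op": "drive_tool", "data": {"deltas": [[1,-8,-1,0,0,0,85],[1,-8,-1,0,0,0,40],[1,-8,-1,0,0,0,14],[1,-8,-1,0,0,0,10],[1,-8,-1,0,0,0,10],[1,-8,-1,0,0,0,10],[1,-8,-1,0,0,0,10],[1,-8,-1,0,0,0,10]]}}

```text
clock: 3.9
ee_pos: [436.8, 209.3, 124.2]
tcp_rot: [-1.992, -2.429, -0.0]
wrist_force: [-0.4, 0.0, -0.6]
width: 10.1
```

The opening reached 10 mm, so the 16 mm handle was missed. I'll look again.

Run:
```python
from h import *
im,d=arm.camera("side"); a=cv2.resize(im[50:190,120:300],None,fx=4,fy=4,interpolation=cv2.INTER_CUBIC)
im2,d2=arm.camera("top"); b=cv2.resize(im2[150:250,70:200],None,fx=4,fy=4,interpolation=cv2.INTER_CUBIC)
cv2.imwrite("pics/s2.png",a[:500,:500]); 
c=np.zeros((560,800,3),np.uint8); c[:500,:400]=a[:500,:400]; c[:400,400:]=b[:,:400]; cv2.imwrite("pics/c2.png",c)
for v in (100,102,104,106,108,110,112,114,116,118,120): # handle depth cluster, side
    print(v,[tuple(world("side",(u,v),d).round().astype(int)) for u in range(174,200,3)])
```

```text
100 [(np.int64(417), np.int64(212), np.int64(178)), (np.int64(421), np.int64(199), np.int64(186)), (np.int64(426), np.int64(196), np.int64(187)), (np.int64(433), np.int64(201), np.int64(181)), (np.int64(442), np.int64(211), np.int64(171)), (np.int64(446), np.int64(203), np.int64(176)), (np.int64(453), np.int64(206), np.int64(171)), (np.int64(512), np.int64(417), np.int64(2)), (np.int64(519), np.int64(414), np.int64(2))]
102 [(np.int64(424), np.int64(250), np.int64(143)), (np.int64(421), np.int64(201), np.int64(179)), (np.int64(426), np.int64(200), np.int64(179)), (np.int64(433), np.int64(200), np.int64(177)), (np.int64(442), np.int64(215), np.int64(163)), (np.int64(445), np.int64(201), np.int64(172)), (np.int64(452), np.int64(205), np.int64(167)), (np.int64(509), np.int64(408), np.int64(3)), (np.int64(516), np.int64(406), np.int64(2))]
104 [(np.int64(423), np.int64(247), np.int64(140)), (np.int64(420), np.int64(202), np.int64(174)), (np.int64(426), np.int64(200), np.int64(174)), (np.int64(431), np.int64(197), np.int64(174)), (np.int64(442), np.int64(215), np.int64(158)), (np.int64(44
[... 2833 characters left out ...]
3)), (np.int64(461), np.int64(360), np.int64(2)), (np.int64(468), np.int64(354), np.int64(4)), (np.int64(438), np.int64(190), np.int64(141)), (np.int64(443), np.int64(185), np.int64(143)), (np.int64(450), np.int64(185), np.int64(140)), (np.int64(450), np.int64(161), np.int64(159))]
120 [(np.int64(438), np.int64(361), np.int64(2)), (np.int64(445), np.int64(358), np.int64(2)), (np.int64(452), np.int64(356), np.int64(2)), (np.int64(459), np.int64(353), np.int64(2)), (np.int64(466), np.int64(349), np.int64(2)), (np.int64(437), np.int64(188), np.int64(138)), (np.int64(443), np.int64(185), np.int64(138)), (np.int64(449), np.int64(186), np.int64(135)), (np.int64(449), np.int64(161), np.int64(155))]
```

View pics/c2.png

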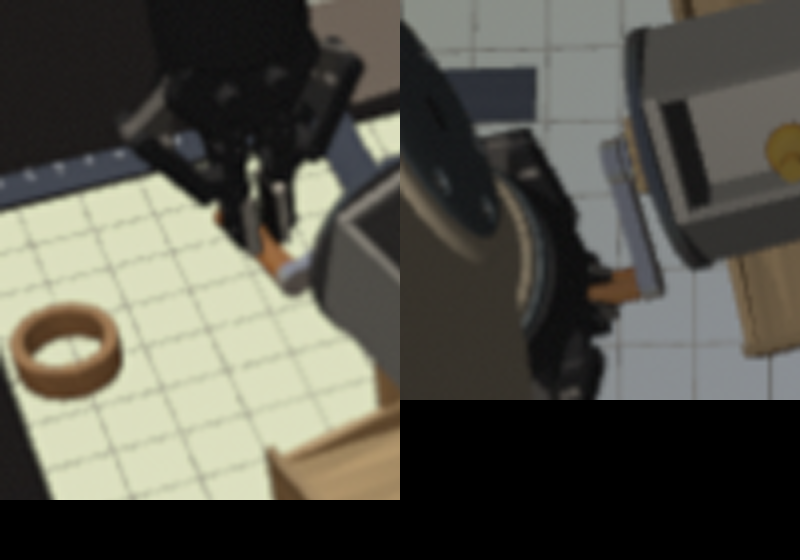

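The pads seem to be on the handle (crop px (265,230)). I'll close fully to see whether something is between them.

{"op": "drive_tool", "data": {"deltas": [[0,0,0,0,0,0,0],[0,0,0,0,0,0,0],[0,0,0,0,0,0,0]]}}

```text
clock: 4.38
ee_pos: [436.8, 209.3, 124.2]
tcp_rot: [-1.992, -2.429, -0.0]
wrist_force: [0.5, 0.5, -0.5]
width: 0.1
```

Run:
```python
from h import *
im,d=arm.camera("side"); np.savez("side3.npz",im=im,d=d)
cv2.imwrite("pics/s3.png",cv2.resize(im[70:135,155:245],None,fx=8,fy=8,interpolation=cv2.INTER_CUBIC))
def proj(n,X):
    m=arm.camera_model(n);c=np.array(m["R"])@X+m["t"];q=c[:2]/c[2];q=q*(1+m["k1"]*(q@q));return q*[m["fx"],m["fy"]]+[m["cx"],m["cy"]]
for X in ([437,209,124],[437,209,116],[437,209,135],[437,209,150],[436,216,135],[430,245,135],[443,187,135]): 
    p=proj("side",np.array(X,float)); print(X,p.round(1),((p-[155,70])*8).round())
```

```text
[437, 209, 124] [186.6 118.9] [253. 391.]
[437, 209, 116] [187.  121.8] [256. 414.]
[437, 209, 135] [186.  114.9] [248. 359.]
[437, 209, 150] [185.2 109.2] [242. 314.]
[436, 216, 135] [184.6 113. ] [237. 344.]
[430, 245, 135] [177.8 105.7] [182. 286.]
[443, 187, 135] [192.  120.4] [296. 403.]
```

View pics/s3.png

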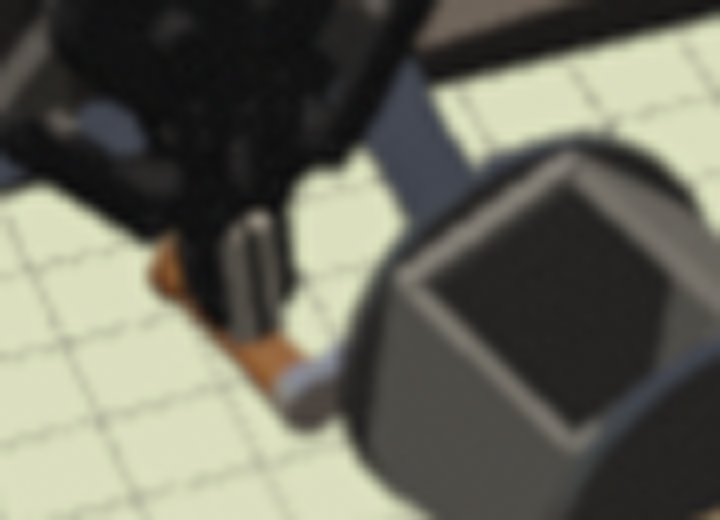

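The closed fingertips end at px (252,335) of the crop, about z 145–150. They sit above the handle, which still lies underneath at (160,260)–(300,390). The tips stand about 30 mm higher than TCP and tcp_to_tips imply, so I'll check with depth.

Run:
```python
from h import *
f=np.load("side3.npz");d=f["d"]
for u in (184,186,188,190):
    print(u,[(v,*world("side",(u,v),d=d[v,u]).round().astype(int).tolist()) for v in range(98,120,2)])
print(arm.tcp_to_tips,[a for a in dir(arm) if a[0]!='_'],arm.sense()["joint_pos"])
```

```text
184 [(98, 436, 199, 187), (100, 435, 199, 182), (102, 434, 198, 178), (104, 434, 198, 173), (106, 434, 201, 165), (108, 432, 198, 163), (110, 433, 202, 155), (112, 432, 203, 149), (114, 433, 209, 138), (116, 466, 366, 3), (118, 464, 359, 2)]
186 [(98, 440, 202, 183), (100, 439, 197, 182), (102, 438, 197, 177), (104, 438, 200, 170), (106, 438, 203, 163), (108, 437, 198, 162), (110, 436, 200, 155), (112, 436, 200, 150), (114, 436, 202, 143), (116, 435, 201, 139), (118, 468, 356, 3)]
188 [(98, 444, 200, 184), (100, 443, 199, 179), (102, 443, 201, 172), (104, 443, 202, 167), (106, 442, 200, 164), (108, 441, 200, 158), (110, 441, 200, 154), (112, 441, 205, 144), (114, 440, 202, 142), (116, 438, 195, 142), (118, 437, 194, 138)]
190 [(98, 449, 205, 178), (100, 449, 205, 174), (102, 448, 204, 169), (104, 448, 205, 163), (106, 446, 200, 162), (108, 490, 392, 1), (110, 445, 199, 153), (112, 446, 208, 140), (114, 443, 198, 144), (116, 440, 188, 147), (118, 439, 184, 146)]
8.0 ['PlanningError', 'camera', 'camera_model', 'job_done', 'sense', 'tcp_to_tips'] [4.43677889e-01 2.43256406e-01 2.00781645e+00 1.43838886e-05
 8.90552497e-01 2.46580258e-01]
```

Tips are at z ≈ 147 and the handle centre is at ≈ 136, so I go by the camera: open, descend 30 mm, close.

{"op": "drive_tool", "data": {"deltas": [[0,0,0,0,0,0,60],[0,0,0,0,0,0,60],[0,0,0,0,0,0,60],[0,0,-12,0,0,0,60],[0,0,-24,0,0,0,60],[0,0,-30,0,0,0,60],[0,0,-30,0,0,0,20],[0,0,-30,0,0,0,8],[0,0,-30,0,0,0,8],[0,0,-30,0,0,0,8],[0,0,-30,0,0,0,8],[0,0,-30,0,0,0,8]]}}

```text
clock: 5.92
ee_pos: [440.2, 210.1, 95.5]
tcp_rot: [1.989, 2.427, 0.009]
wrist_force: [9.0, -0.5, -0.8]
width: 14.4
```

Gripped (opening 14.4 mm). Now I carry it round the circle, with the axis at about (492,221) in the grip plane, r = 55 and q0 ≈ -0.25, keeping the tool pointing down.

{"op": "drive_tool", "data": {"deltas": [[1.5,0,11,0,0,0,5],[2,0.3,22,0,0,0,5],[4.5,0.8,32.5,0,0,0,5],[9,1.8,42.3,0,0,0,5],[16,3,51,0,0,0,5],[24,4.8,58.3,0,0,0,5],[33,6.7,63.8,0,0,0,5],[43.5,8.8,67.3,0,0,0,5],[54,11,68.6,0,0,0,5],[65,13,67.7,0,0,0,5]]}}

```text
clock: 7.18
ee_pos: [502.3, 223.7, 163.6]
tcp_rot: [-1.992, -2.428, -0.004]
wrist_force: [-5.7, 9.8, 1.5]
width: 14.0
```

{"op": "drive_tool", "data": {"deltas": [[10.3,2.1,-3,0,0,0,5],[20,4,-8,0,0,0,5],[28.3,5.8,-15,0,0,0,5],[35,7.2,-23.4,0,0,0,5],[40,8.2,-33,0,0,0,5],[43.3,8.8,-43.6,0,0,0,5],[44.3,9,-54,0,0,0,5],[44.3,9,-56,0,0,0,5],[44.3,9,-56,0,0,0,5],[44.3,9,-56,0,0,0,5]]}}

```text
clock: 8.43
ee_pos: [545.6, 233.2, 106.3]
tcp_rot: [-1.991, -2.427, -0.002]
wrist_force: [-4.8, 12.9, -2.5]
width: 14.1
```

Run:
```python
from h import *
im,d=arm.camera("side"); cv2.imwrite("pics/s4.png",cv2.resize(im[60:210,150:330],None,fx=4,fy=4,interpolation=cv2.INTER_CUBIC))
```

```text
(no output)
```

View pics/s4.png

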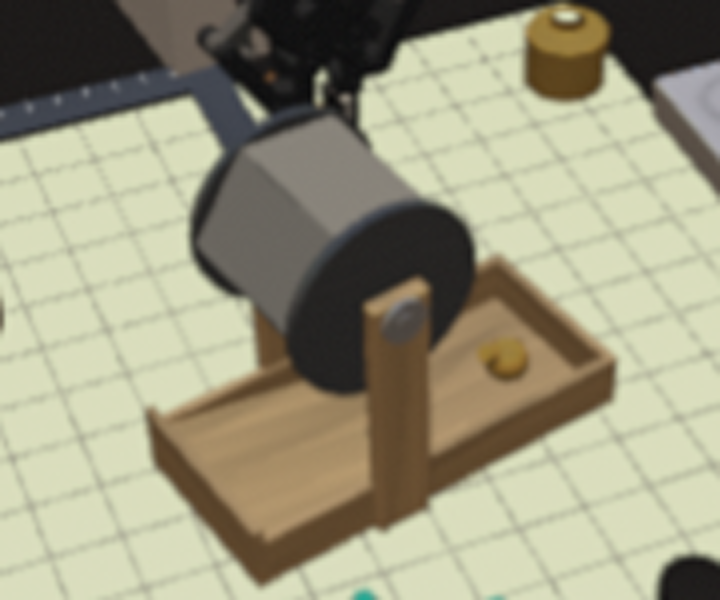

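The knob is in the tray at crop px (505,358), and the port faces down. Releasing and backing off upwards.

{"op": "drive_tool", "data": {"deltas": [[0,0,0,0,0,0,30],[0,0,0,0,0,0,50],[0,0,0,0,0,0,50],[0,0,0,0,0,0,50],[0,0,30,0,0,0,50],[0,0,80,0,0,0,50],[0,0,130,0,0,0,50],[-20,60,170,0,0,0,50],[-40,120,180,0,0,0,50],[-60,170,180,0,0,0,50],[-60,170,180,0,0,0,50],[-60,170,180,0,0,0,50]]}}

```text
clock: 9.98
ee_pos: [485.8, 401.1, 285.6]
tcp_rot: [1.99, 2.43, -0.001]
wrist_force: [-0.9, -1.0, -0.3]
width: 50.0
```

Run:
```python
from h import *
im,d=arm.camera("top"); im2,d2=arm.camera("side"); np.savez("end.npz",im=im,d=d)
a=cv2.resize(im[90:250,80:230],None,fx=3,fy=3,interpolation=cv2.INTER_CUBIC)
b=cv2.resize(im2[60:210,150:330],None,fx=2,fy=2,interpolation=cv2.INTER_CUBIC)
c=np.zeros((480,810,3),np.uint8); c[:,:450]=a; c[:300,450:]=b; cv2.imwrite("pics/end.png",c[:,:800])
P=np.array([world("top",(u,v),d=d[v,u]) for u in range(125,205,1) for v in range(140,220) if d[v,u]>0])
X=np.array([.98,.2,0]);Y=np.array([-.2,.98,0]);O=np.array([511,121,0])
L=np.c_[(P-O)@X,(P-O)@Y,P[:,2]]
m=(abs(L[:,0])<20)&(abs(L[:,1])<32)&(L[:,2]>180)
A=np.c_[L[m],]; s=np.linalg.lstsq(np.c_[A[:,0],A[:,1],np.ones(len(A))],A[:,2],rcond=None)[0]
print("top facet slopes x,y, height",s,m.sum())
print("handle",L[(abs(L[:,1]-106)<25)&(L[:,2]>100)&(L[:,0]>20)].round()[:10])
k=arm.sense();print(k["clock"],k["wrist_force"],k["width"])
```

```text
Traceback (most recent call last):
  File "h.py", line 4, in world
    m=arm.camera_model(name);R=np.array(m["R"]);t=np.array(m["t"])
ValueError: time passes only in moves, steps and waits
```

View pics/end.png

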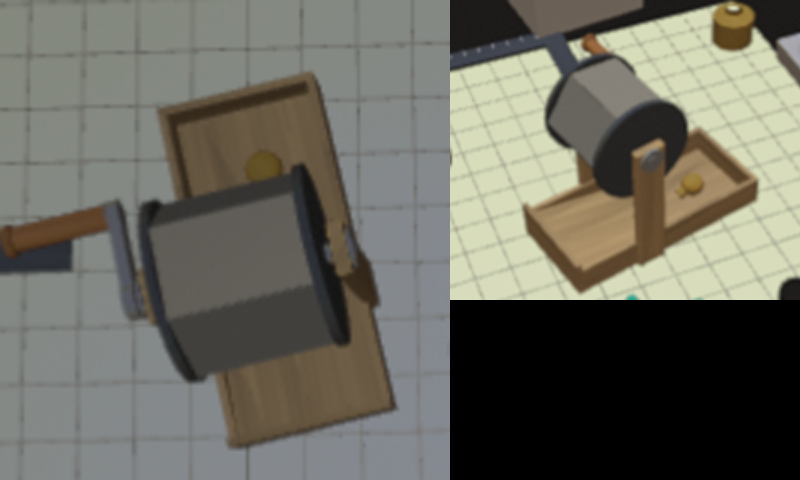

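Run:
```python
import h
from h import *
cm=arm.camera_model("top")
class A: camera_model=staticmethod(lambda n:cm)
h.arm=A
d=np.load("end.npz")["d"]
P=np.array([world("top",(u,v),d=d[v,u]) for u in range(80,205) for v in range(130,220) if d[v,u]>0])
X=np.array([.98,.2,0]);Y=np.array([-.2,.98,0]);O=np.array([511,121,0])
L=np.c_[(P-O)@X,(P-O)@Y,P[:,2]]
m=(abs(L[:,0])<20)&(abs(L[:,1])<30)&(L[:,2]>180); B=L[m]
print("slope x,y,h",np.linalg.lstsq(np.c_[B[:,:2],np.ones(len(B))],B[:,2],rcond=None)[0],m.sum())
H=L[(abs(L[:,1]-106)<22)&(L[:,2]>100)&(L[:,0]>30)&(L[:,0]<80)]
print("handle",len(H),np.median(H,0),np.percentile(H[:,2],90))
print("knob",((world("top",(80+263/3,90+165/3),d)-O)@np.c_[X,Y,[0,0,1]]).round())
```

```text
slope x,y,h [-5.28505333e-02 -3.34654991e-03  1.97223827e+02] 824
handle 218 [ 55.55144635 106.00211843 152.24680139] 154.8213560565646
knob [98.  1. 31.]
```

```bash
python3 -c "
from plant import arm
arm.job_done(); print(arm.sense()['clock'])"
```

```text
the job is handed in; nothing more can be done
the job is handed in; nothing more can be done
```

I turned the six-sided barrel half round over the top by its crank, and the brass knob dropped into the tray. I then let the crank go, backed the arm clear and handed the job in at about 10 s.

**Last checks before handing in:**
- **Barrel:** the face opposite the port slopes by 0.05 rad, so the barrel stands at about 3.19 rad. The handle's height, about 147 mm, agrees with that.
- **Knob:** it lies in the tray at about x = 98, y = 1 mm in the cradle's frame. Its top is about 31 mm high.
- **Robot:** about 0.17 m clear of the handle, with wrist force near zero.
- **Round barrel and turquoise look-alikes:** I never approached them on the job. I did not measure the round barrel's handle again at the end.

**What disagreed:**
- **First grasp:** it missed because the camera showed the fingertips about 30 mm higher than the TCP reading and `tcp_to_tips` imply. I went by the camera, lowered 30 mm, and the second grasp held.
- **Final check:** one check script failed from calling the camera model too often. I reran it with the model stored, using the same pictures.

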